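# Bolt the sample case to its dock and hold the lid at 50 degrees

### The job

The sample case must be locked down before it is opened: with its blue lid still shut, slide the red-knobbed barrel bolt fully home into the keeper on the side of the case. Then raise the lid by its black pull to 50 degrees, so that its edge stands at the green band of the quadrant, and finish while still holding it there, steady, with the gripper, since it falls shut if let go. Leave the other things on the worktop where they are.

Things in the scene. Friction and masses are not known exactly. Their poses are not given: they have to be found in the camera images.
- case: grey open-topped sample case, 150 x 170 mm, rim 85 mm above the worktop, fixed in an aluminium dock plate; three vials stand inside. Origin on the worktop under its centre; x points from the front (pull) to the back (hinge), y to its left, z up. The bolt is on its right (-y) side. It does not move when pushed.
- lid: blue lid, 158 x 178 x 8 mm, 0.25 to 0.5 kg, hinged along its back edge, shut at the start; a red line on its left edge serves as pointer. Underside on the rim, 85 mm above the worktop. Origin on the hinge axis in mid width; when shut its axes are parallel to the case's.
- lid_hinge (a joint): opening angle of the lid in rad: 0 shut and level, 0.873 = 50 degrees, stop at 1.75. It swings freely: its weight shuts it (about 1 to 2.5 N at the pull).
- lid_axis (a point): point on the hinge axis, mid width: 80 mm behind the case's origin and 89 mm above the worktop; the hinge axis runs along the case's y
- lid_grip (a point): centre of the lid's black pull: barrel 18 mm thick, 26 mm long along the case's y, flat end faces left and right, on a 20 mm wide tongue. 195 mm from the hinge axis, 35 mm in front of the lid's edge, 89 mm above the worktop when shut. As the lid opens it moves on an arc up and back. Held by its end faces it can pivot between the fingers, so the gripper may keep pointing down.
- green_band (a point): middle (50 degrees) of the green band, 44 to 56 degrees, on the thin steel quadrant of 100 mm radius round the hinge axis, 95 mm left of the case's centre
- bolt (a joint): travel of the barrel bolt in m along the case's +x (towards its back): starts at 0 to 0.012 (withdrawn), 0.040 is fully home in the keeper (hard stop). It moves against about 2 N of friction and stays where it is left.
- bolt_knob (a point): centre of the bolt's upright red knob, 20 mm thick, 30 mm tall, 65 mm above the worktop, 130 mm to the right of the case's origin (45 mm from the case wall) and 85 mm in front of it (45 mm at home). The rod below runs through two saddles 39 mm high; the keeper, a dark steel eye 40 mm high on the case wall, begins 38 mm behind the knob's axis when home.
- terminal_tin: round tin with red lid, 64 mm across, 42 mm high, right of the case; origin under its centre. To be left alone.
- block_cell: black block battery with orange band, standing, 18x27x48 mm, right of the case; origin under its centre. To be left alone.
- multimeter: orange hand multimeter with black front, 142x70x45 mm, lying near the front edge to the right of the case; origin under its centre. To be left alone.
- side_cutters: side cutters with blue handles, 144x61x14 mm, lying flat to the right of the case; origin under its centre. To be left alone.

How it is judged:
On the way, in this order (a step that is already met when the one before it is completed fails the run):
1. the bolt is fully home in the keeper while the lid is still shut (value of joint bolt above 0.035 m and value of joint lid_hinge below 0.06 rad), for 0.2 s.
2. the gripper has the lid raised off the case (value of joint lid_hinge above 0.3 rad and contact force between the fingers and lid above 0.5 N), for 0.2 s.
At the end, for the whole second after the job is handed in: The lid stands at 50 degrees, within 7 degrees (0.75 to 0.995 rad), at rest (under 0.08 rad/s), carried by the gripper's fingers (contact force above 0.5 N), and the bolt is within 5 mm of fully home (value of joint lid_hinge between 0.750492 and 0.994838 rad and velocity of joint lid_hinge between -0.08 and 0.08 rad/s and contact force between the fingers and lid above 0.5 N and value of joint bolt above 0.035 m and contact force between lid and terminal_tin below 0.01 N and contact force between lid and block_cell below 0.01 N and contact force between lid and multimeter below 0.01 N and contact force between lid and side_cutters below 0.01 N); the arm keeps its last pose, push and grip.
It fails at once if the lid is raised before the bolt is home (value of joint lid_hinge above 0.1 rad and value of joint bolt below 0.033 m).
It fails at once if one of the other things is moved by more than 30 mm (distance of any of terminal_tin, block_cell, multimeter, side_cutters from where it was at the start of the episode above 0.03 m).
It also fails if it takes over 48 s, if anything falls off the work surface, if the arm or the gripper's body presses on something with over 40 N, if the wrist force passes 120 N, or if a joint passes its speed limit or range.

### The arm

A 7-joint arm with a two-finger parallel gripper is mounted at the origin on a cart in front of the work surface, level with it; the furniture and walls round the work are solid. World frame = base frame: x ahead of the robot, y to its left, z up, the work surface at z = 0. Lengths are in m, angles in rad, forces in N, time in s.
With the tool pointing down it reaches from about 0.4 to 0.85 m from the base axis. Payload 10.4 kg.
Tool frame: the origin (TCP) lies at the very end of the fingers, on their centre line; the grasp point (between the pads) lies 19 mm behind it; z points along the fingers, y is the line along which they close (so a half turn about z gives the same grasp; the last joint's range is limited). The gripper opens to 87 mm and grips with 3 to 60 N. Pads are 19 mm wide; open, the fingers measure 117 mm over their backs; the gripper's body (75 mm by 190 mm) begins 51 mm behind the grasp point.
Start: joints at [-1.323, 0.332, -0.065, 1.46, 0.022, 1.35, -0.088], TCP at [0.167, 0.602, 0.223] pointing down, gripper open.
Joint ranges: [-2.6, 2.6], [-0.5, 2.12], [-1.47, 1.34], [0.16, 2.42], [-1.27, 4.41], [0.06, 2.06], [-2.6, 2.6]. Speed limits (rad/s): [2.22, 2.22, 2.79, 2.79, 3.14, 3.14, 3.14].

### API

Orientations are given as a unit quaternion [w, x, y, z].
In Python, from rig import arm, cams gives the robot as it stands. The module is installed in compiled form; this text tells all that it offers.
- The arm moves only by the tool servo_tool, never from a script. Its argument "steps" is a list that holds one entry, the list of rows, each a list of 7 numbers: the turn, a rotation vector about the tool's x, y, z in units of 6 degrees (1.0 is 6 degrees), then the shift along the tool's x, y, z in units of 30 mm (1.0 is 30 mm), then the closure, from -1 (fully open) to 1 (shut). In form: [[[wx, wy, wz, tx, ty, tz, grip], ...]]. A call has 1 to 12 rows; each row is the pose to reach, as a shift and turn from the pose commanded when the call began, along the tool's axes at that moment; what a row does not reach only later rows make up. A row lasts 1/12 s, in which the tool goes at most 41.7 mm and 7.16 degrees, less where a joint would pass 70% of its speed; a pose out of reach is approached as far as the arm can. A call with a gripper value outside its range is refused whole. The fingers move at their own pace and stop on an object; the grip force is fixed at half the most. Time passes only in rows, so rows that repeat a pose let the fingers close. It gives the time, the measured TCP pose, the force, the opening and the grip force at its end, in the units of the state.
- arm.get_state(): the state, without advancing time (a new reading comes with each control period).
- cams.snapshot(name): name is "side" or "top" or "wrist"; returns the picture (400x640x3 uint8, red, green, blue); there is no depth.
- cams.calibration(name): a dict with "mtx" (3x3 intrinsics, pixels), "eye" and "attitude" of the camera in the world. Camera axes: x right, y down, z forward; pixel columns grow to the right and rows downward; lengths in m; the calibration is good to about 2 mm. A picture is of the moment at which its call begins: read the wrist's pose just before it. calibration takes no time and is no camera call; for the wrist camera it gives the pose at the moment of the call.
- arm.hand_in(): hands the job in; it is judged then, once.
The state is a dict: "time_s": time; "q": joint angles; "joint_velocities": joint speeds; "joint_efforts": joint torques, N m; "tcp_pos": TCP position; "eef_rot": TCP orientation; "force": force on the tool from outside, world axes, zero at the start; "torque": the same for the moment, N m; "opening": finger opening in m; "grasp_force": force on a finger pad.
Only numpy, scipy, OpenCV 4.12 (cv2) and the standard library are available. Lean on these libraries where they do the work, as an engineer would, in place of code of your own. Each camera call takes 0.05 s, during which the arm holds its last target. There are 200 camera calls.

## Working session

There is one attempt and no reset: what is moved stays moved. The work goes in short steps, Python scripts to look and compute and a tool call to move; the robot and the scene stay as the last step left them, time stands still between calls to the robot, and variables do not carry over. Pictures are saved under pics/ and viewed, at most 10 in all, crops included, and the job is handed in when it is done.

Besides the shell and the picture viewer there is one more tool, called after "Request:" as a command line: name --argument value ..., lists and objects as JSON in quotes. servo_tool: Moves the arm, as the interface text tells. Its arguments: {"type":"object","properties":{"steps":{"type":"array","items":{"type":"array","items":{"type":"array","items":{"type":"number"}}}}},"required":["steps"]}

```bash
mkdir -p pics
python3 - <<'E'
from rig import arm,cams
import cv2
s=arm.get_state();print(s)
for n in("side","top"):
    c=cams.calibration(n);print(n,c)
    cv2.imwrite(f"pics/{n}0.png",cams.snapshot(n)[:,:,::-1])
E
```

```text
{'time_s': 0.0, 'q': array([-1.32260319,  0.33288652, -0.06471695,  1.46093542,  0.02162376,
        1.34991081, -0.08852976]), 'joint_velocities': array([ 0.00011585,  0.000673  , -0.00066275, -0.00063929,  0.00101944,
       -0.00081427,  0.00051503]), 'joint_efforts': array([ 2.57849852e-04, -6.23254824e+01,  2.45334639e-02, -3.89904070e+01,
       -6.13957574e-02,  3.97933682e-02,  1.14402501e-04]), 'tcp_pos': array([0.16708463, 0.60184777, 0.22174766]), 'eef_rot': array([-5.53117972e-05,  1.34977110e-01,  9.90848454e-01, -7.19673429e-04]), 'force': array([-0.44462906,  0.1074575 ,  0.0087286 ]), 'torque': array([ 0.01177017,  0.02545449, -0.00926961]), 'grasp_force': 0.0, 'opening': 0.08742467507496743}
side {'mtx': array([[433.93702489,   0.        , 321.64293015],
       [  0.        , 433.93702489, 204.18560239],
       [  0.        ,   0.        ,   1.        ]]), 'eye': array([ 0.48214336, -0.65502831,  0.85720556]), 'attitude': array([-0.39609114,  0.91815996, -0.00687105,  0.00684757])}
top {'mtx': array([[475.91012293,   0.        , 313.10315379],
       [  0.        , 475.91012293, 202.0580571 ],
       [  0.        ,   0.        ,   1.        ]]), 'eye': array([0.25637856, 0.13608137, 1.52677872]), 'attitude': array([ 0.06075562, -0.7028207 ,  0.70558035, -0.06714314])}
```

View pics/side0.png

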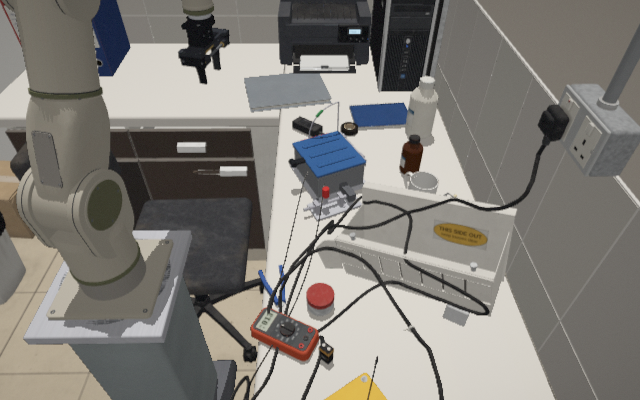

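View pics/top0.png

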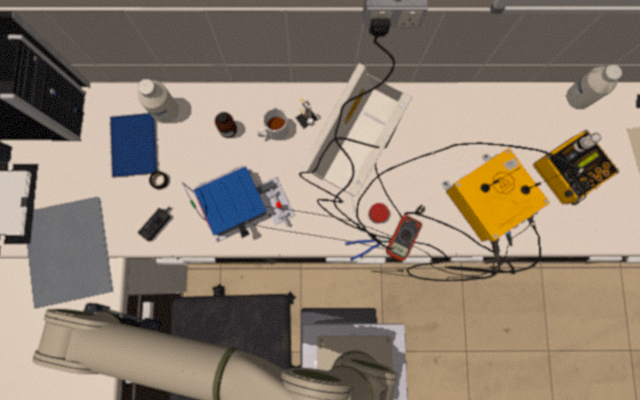

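The side view shows the case at about (328,165) with the red knob at (325,192). In the top view the lid is at (232,202) and the knob at (278,206). I'll enlarge both crops.

Run:
```python
import cv2,numpy as np
a=cv2.imread("pics/side0.png")[115:235,270:400];b=cv2.imread("pics/top0.png")[150:250,175:305]
f=lambda i:cv2.resize(i,(780,i.shape[0]*6),interpolation=cv2.INTER_CUBIC)
cv2.imwrite("pics/b.png",f(b))
cv2.imwrite("pics/a.png",cv2.resize(a,None,fx=5,fy=5,interpolation=cv2.INTER_CUBIC))
```

```text
(no output)
```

View pics/b.png

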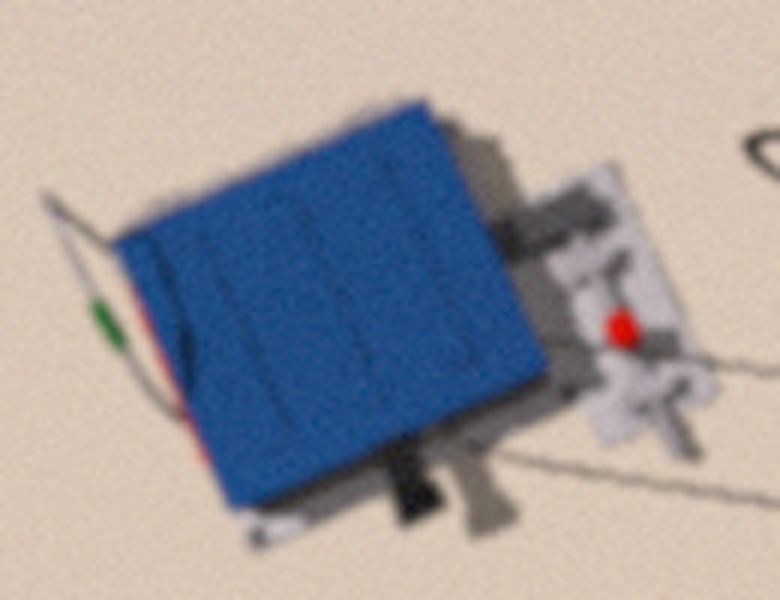

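View pics/a.png

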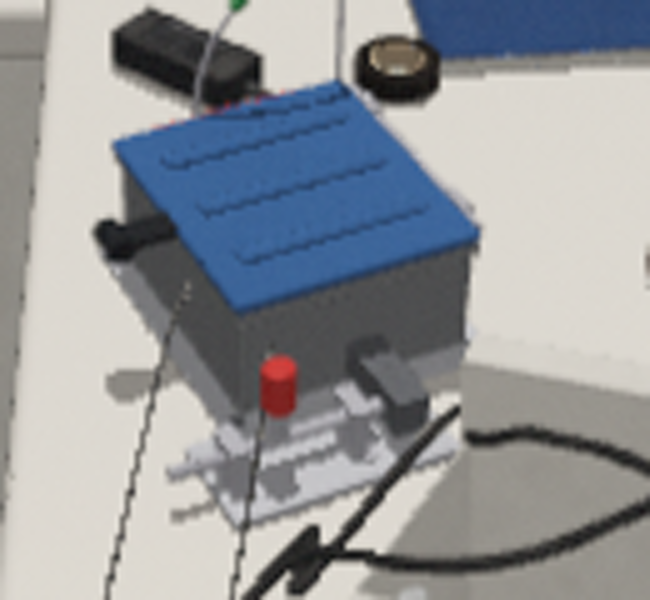

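Crop of the top view: lid corners are at (115,240), (425,100), (548,365) and (232,508), with the pull at (418,495) and the knob top at (622,328). Crop of the side view: corners are at (115,145), (340,85), (478,235) and (240,308), with the knob at (278,388) and the pull at (112,240). Next I fit the pose.

```bash
cat > h.py <<'E'
import numpy as np
from scipy.spatial.transform import Rotation as R
from rig import arm,cams
def proj(n,P,c=None):
    c=c or cams.calibration(n);q=c["attitude"]
    p=(R.from_quat(np.r_[q[1:],q[0]]).inv().apply(np.atleast_2d(P)-c["eye"]))@c["mtx"].T
    return p[:,:2]/p[:,2:]
def w(pose,L):
    x,y,a=pose;L=np.atleast_2d(L)
    return R.from_euler("z",a).apply(L)+[x,y,0]
def rel(P,a):
    """target TCP & down yaw(tool y dir angle a) -> shift in tool units from current"""
    s=arm.get_state();q=s["eef_rot"];T=R.from_quat(np.r_[q[1:],q[0]])
    ty=np.array([np.cos(a),np.sin(a),0]);z=np.array([0,0,-1.]);G=R.from_matrix(np.c_[np.cross(ty,z),ty,z])
    return (T.inv()*G).as_rotvec()/np.radians(6),T.inv().apply(np.array(P)-s["tcp_pos"])/.03
E
python3 - <<'E'
from h import *
from scipy.optimize import least_squares
T=np.array([[115,240],[425,100],[548,365],[232,508],[418,495],[622,328]])/6+[175,150]
S=np.array([[340,85],[478,235],[240,308],[115,145],[112,240],[278,362]])/5+[270,115]
def L(b):return np.array([[.08,.089,.093],[.08,-.089,.093],[-.08,-.089,.093],[-.08,.089,.093],[-.115,0,.093],[-.085+b,-.13,.08]])
f=lambda v:np.r_[(proj("top",w(v[:3],L(v[3])))-T).ravel(),(proj("side",w(v[:3],L(v[3])))-S).ravel()]
best=min((least_squares(f,[.45,.3,a,.006]) for a in np.arange(-3,3,.5)),key=lambda r:r.cost)
print(best.x,best.fun.reshape(-1,2).round(1).tolist())
v=best.x
k=w(v[:3],[-.085+v[3],-.13,.065])[0];p=w(v[:3],[-.115,0,.089])[0];print(k,p,w(v[:3],[.08,0,.089]))
for c in(0,):print(rel([k[0],k[1],.2],v[2]),rel([k[0],k[1],.2],v[2]+np.pi),rel([k[0],k[1],.2],v[2]+np.pi/2),rel([k[0],k[1],.2],v[2]-np.pi/2))
E
```

```text
[0.52622117 0.37715145 0.43548662 0.01193267] [[-1.3, -1.1], [0.1, -1.6], [0.8, 0.3], [-0.3, 1.2], [0.4, 1.3], [0.1, -0.4], [0.5, -1.7], [1.7, -0.1], [-1.1, 0.7], [-1.5, -0.9], [0.0, -0.4], [0.2, 1.6]]
[0.5148143  0.22846144 0.065     ] [0.42195471 0.32863851 0.089     ] [[0.59875435 0.41089958 0.089     ]]
(array([-1.12405363e-02,  5.93080428e-03,  8.25587042e+00]), array([-14.49711879,  -8.89290747,   0.74017269])) (array([-7.20693512e-03, -1.36591619e-02, -2.17441248e+01]), array([-14.49711879,  -8.89290747,   0.74017269])) (array([-1.20155013e-02, -3.71544036e-03, -6.74412746e+00]), array([-14.49711879,  -8.89290747,   0.74017269])) (array([-4.72212342e-03,  1.52710512e-02,  2.32558676e+01]), array([-14.49711879,  -8.89290747,   0.74017269]))
```

Request:
servo_tool --steps '[[[0,0,1,-2,-1,0.2,-1],[0,0,2,-4,-2.4,0.4,-1],[0,0,3,-5.5,-3.4,0.6,-1],[0,0,4,-7,-4.3,0.8,-1],[0,0,5,-8.4,-5.2,1,-1],[0,0,6,-9.8,-6,1.2,-1],[0,0,7,-11.2,-6.9,1.4,-1],[0,0,8.2,-12.5,-7.7,1.4,-1],[0,0,8.25,-13.5,-8.3,1.4,-1],[0,0,8.25,-14.2,-8.7,1.4,-1],[0,0,8.25,-14.5,-8.9,1.4,-1],[0,0,8.25,-14.5,-8.9,1.4,-1]]]'

```text
time_s: 1.1
tcp_pos: [0.5073, 0.2359, 0.1809]
eef_rot: [-0.0, 0.537, 0.843, -0.0]
force: [0.9, 1.4, 0.0]
opening: 0.0875
grasp_force: 0.0
```

Run:
```python
from h import *
import cv2
c=cams.calibration("wrist");im=cams.snapshot("wrist")
v=[.5262,.3772,.4355]
k=w(v,[-.073,-.13,.08]);print(proj("wrist",k,c),rel([k[0,0],k[0,1],.05],v[2]),arm.get_state()["time_s"])
cv2.imwrite("pics/w1.png",im[:,:,::-1])
```

```text
[[323.95221831 211.7113453 ]] (array([ 0.00659797,  0.04132978, -0.08120139]), array([0.01897168, 0.07944379, 4.35689146])) 1.15
```

View pics/w1.png

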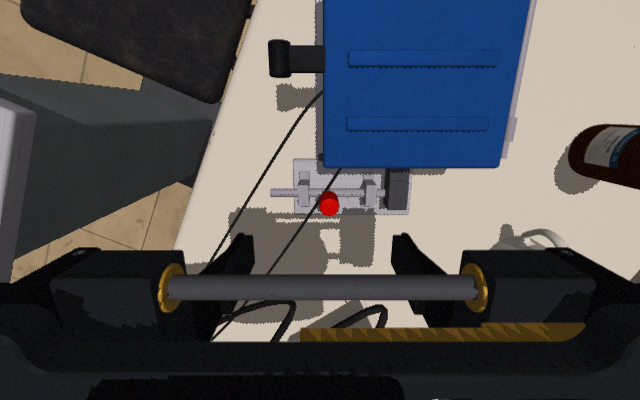

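The wrist view shows the knob at about (329,203), lid corners at (324,167) and (498,167), and the pull barrel at (280,58). I'll refit with these.

Run:
```python
from h import *
from scipy.optimize import least_squares
import cv2
c=cams.calibration("wrist");im=cv2.imread("pics/w1.png").astype(int)
m=(im[:,:,2]>150)&(im[:,:,1]<60)&(im[:,:,0]<60);ys,xs=np.nonzero(m);print(xs.min(),xs.max(),ys.min(),ys.max())
W=np.array([[324,167],[498,167],[280,58],[xs.mean(),ys.mean()]])
L=lambda b:np.array([[-.08,-.089,.093],[.08,-.089,.093],[-.115,0,.093],[-.085+b,-.13,.070]])
f=lambda v:(proj("wrist",w(v[:3],L(v[3])),c)-W).ravel()
r=least_squares(f,[.526,.377,.435,.012],x_scale=.1);v=r.x;print(v,r.fun.round(1))
R0=R.from_quat(np.r_[c["attitude"][1:],c["attitude"][0]]).as_matrix();print(c["eye"],R0[:,2])
k=w(v,[-.085+v[3],-.13,.05])[0];print(k,rel(k,v[2]))
```

```text
320 338 198 215
[0.53625931 0.37441613 0.42380131 0.01210317] [-1.9  1.5  3.8  1.9 -1.7 -0.2  0.  -2.6]
[0.47964995 0.30506702 0.34246161] [ 0.12581254 -0.27500159 -0.95317644]Traceback (most recent call last):
  File "<stdin>", line 11, in <module>
  File "h.py", line 9, in w
    x,y,a=pose;L=np.atleast_2d(L)
    ^^^^^
ValueError: too many values to unpack (expected 3)
```

Run:
```python
from h import *
from scipy.optimize import least_squares
c=cams.calibration("wrist");ct=cams.calibration("top");cs=cams.calibration("side")
T=np.array([[115,240],[425,100],[548,365],[232,508],[418,495],[622,328]])/6+[175,150]
S=np.array([[340,85],[478,235],[240,308],[115,145],[112,240],[278,388]])/5+[270,115]
W=np.array([[498,167],[324,167],[280,58],[329,206.5]])
def L(b,h):return np.array([[.078,.089,.093],[.078,-.089,.093],[-.08,-.089,.093],[-.08,.089,.093],[-.115,0,.095],[-.085+b,-.13,h]])
def f(v):
    p=v[:3];b=v[3]
    return np.r_[(proj("top",w(p,L(b,.08)),ct)-T).ravel()*2,(proj("side",w(p,L(b,.065)),cs)-S).ravel()*1.5,(proj("wrist",w(p,L(b,.069)[[1,2,4,5]]),c)-W).ravel()]
r=least_squares(f,[.526,.377,.435,.012],x_scale=.1);v=r.x;print(v,r.fun.reshape(-1,2).round(1).tolist())
k=w(v[:3],[-.085+v[3],-.13,.05])[0];print(k,rel(k,v[2]))
# direct triangulation of knob
g=lambda P:np.r_[(proj("top",P+[0,0,.015],ct)[0]-T[5])*2,(proj("side",P,cs)[0]-S[5])*1.5,proj("wrist",P+[0,0,.004],c)[0]-W[3]]
r=least_squares(g,[.51,.23,.065]);print(r.x,r.fun)
```

```text
[0.53143993 0.37598748 0.44461046 0.00996956] [[-1.4, -3.7], [1.0, -5.6], [2.7, -3.5], [0.9, -0.8], [2.0, -1.2], [1.5, -3.9], [2.0, -2.0], [4.6, 0.2], [1.8, 1.6], [0.1, -0.7], [3.0, -0.7], [2.8, 1.6], [0.5, -3.8], [-4.0, -0.5], [-6.9, -2.1], [-3.1, -4.4]]
[0.51961789 0.22635524 0.05      ] (array([ 0.0064097 ,  0.04135981, -0.16819971]), array([-0.112994  ,  0.19378076,  4.35754333]))
[0.51913882 0.22609704 0.0712035 ] [ 1.42742611 -4.34796584  2.6011936  -0.84572538 -3.54050259 -2.46805974]
```

Request:
servo_tool --steps '[[[0,0,0,-0.1,0.2,1.2,-1],[0,0,0,-0.1,0.2,2.3,-1],[0,0,0,-0.1,0.2,3.2,-1],[0,0,0,-0.1,0.2,4,-1],[0,0,0,-0.1,0.2,4.3,-1],[0,0,0,-0.1,0.2,4.3,0],[0,0,0,-0.1,0.2,4.3,1],[0,0,0,-0.1,0.2,4.3,1],[0,0,0,-0.1,0.2,4.3,1],[0,0,0,-0.1,0.2,4.3,1],[0,0,0,-0.1,0.2,4.3,1],[0,0,0,-0.1,0.2,4.3,1]]]'

```text
time_s: 2.15
tcp_pos: [0.5133, 0.2378, 0.0526]
eef_rot: [0.0, 0.537, 0.843, 0.0]
force: [-0.8, -0.5, 0.8]
opening: 0.048
grasp_force: 0.0
```

Request:
servo_tool --steps '[[[0,0,0,0,0,0,1],[0,0,0,0,0,0,1],[0,0,0,0,0,0,1],[0,0,0,0,0,0,1]]]'

```text
time_s: 2.48
tcp_pos: [0.5131, 0.2376, 0.0521]
eef_rot: [-0.0, 0.537, 0.843, 0.0]
force: [-0.8, 0.5, -0.4]
opening: 0.0218
grasp_force: 0.0
```

Run:
```python
from h import *
import cv2
s=arm.get_state();print(s["tcp_pos"],s["opening"],s["grasp_force"],s["force"])
print(rel([.5196,.2264,.05],.436), rel(w([.5314,.376,.4446],[-.045,-.13,.05])[0],.436))
cv2.imwrite("pics/w2.png",cams.snapshot("wrist")[:,:,::-1])
```

```text
[0.51308459 0.23757321 0.05208338] 0.021845595900376612 0.0 [-0.7687479   0.46141483 -0.3846566 ]
(array([-0.00016335, -0.00045562,  0.00063796]), array([-0.4293226 ,  0.0395473 ,  0.06942491])) (array([-0.00016335, -0.00045562,  0.00063796]), array([-0.42141879,  1.0393602 ,  0.06940818]))
```

View pics/w2.png

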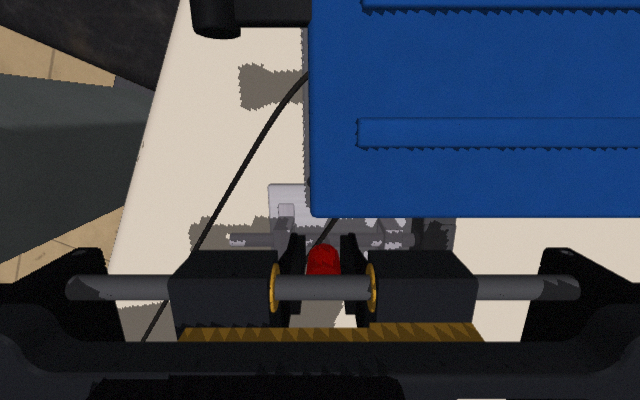

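The fingers straddle the knob at (323,262), and the lid's front-right corner is at (311,216). The arm was still settling at the last wrist picture, so I redo the fit with this one.

Run:
```python
from h import *
from scipy.optimize import least_squares
c=cams.calibration("wrist");ct=cams.calibration("top");cs=cams.calibration("side")
T=np.array([[115,240],[425,100],[548,365],[232,508],[418,495],[622,328]])/6+[175,150]
S=np.array([[340,85],[478,235],[240,308],[115,145],[112,240],[278,388]])/5+[270,115]
W=np.array([[311,216],[323,243]])
def L(b,h):return np.array([[.078,.089,.093],[.078,-.089,.093],[-.08,-.089,.093],[-.08,.089,.093],[-.115,0,.095],[-.085+b,-.13,h]])
def f(v):
    p=v[:3];b=v[3];l=L(b,.08);l[5,1]+=.01
    return np.r_[(proj("top",w(p,L(b,.08)),ct)-T).ravel()*2,(proj("side",w(p,L(b,.065)),cs)-S).ravel()*1.5,(proj("wrist",w(p,l[[2,5]]),c)-W).ravel()]
r=least_squares(f,[.526,.377,.435,.012],x_scale=.1);v=r.x;print(v,r.fun.reshape(-1,2).round(1).tolist())
k=w(v[:3],[-.085+v[3],-.13,.05])[0];print(k,rel(k,v[2]))
```

```text
[0.52727457 0.38566113 0.4330779  0.01179961] [[-7.6, -1.9], [-4.5, -2.7], [-4.0, 0.1], [-6.5, 1.6], [-5.2, 1.9], [-5.4, -1.2], [0.4, -4.5], [1.8, -2.5], [-1.2, -1.9], [-1.6, -3.8], [0.6, -4.2], [0.3, -2.2], [-4.4, -2.2], [-1.4, 17.5]]
[0.5153888  0.23694319 0.05      ] (array([ 0.00100357, -0.0003146 ,  0.02960542]), array([-0.0531966,  0.0587383,  0.0686551]))
```

Run:
```python
from h import *
from scipy.optimize import least_squares
c=cams.calibration("wrist");ct=cams.calibration("top");cs=cams.calibration("side")
T=np.array([[115,240],[425,100],[548,365],[232,508],[418,495],[622,328]])/6+[175,150]
S=np.array([[340,85],[478,235],[240,308],[115,145],[112,240],[278,388]])/5+[270,115]
W=np.array([[311,216],[323,243]])
def L(b,h):return np.array([[.078,.089,.093],[.078,-.089,.093],[-.08,-.089,.093],[-.08,.089,.093],[-.115,0,.095],[-.085+b,-.13,h]])
for wt in(0,.3,1):
  def f(v):
    p=v[:3];b=v[3];l=L(b,.05);l[5,1]+=.01
    return np.r_[(proj("top",w(p,L(b,.08)),ct)-T).ravel()*2,(proj("side",w(p,L(b,.065)),cs)-S).ravel()*1.5,wt*(proj("wrist",w(p,l[[2,5]]),c)-W).ravel()]
  r=least_squares(f,[.526,.377,.435,.012],x_scale=.1);v=r.x;print(v,r.fun.reshape(-1,2).round(1).tolist())
  k=w(v[:3],[-.085+v[3],-.13,.05])[0];print(k,rel(k,v[2]))
  l=L(v[3],.05);l[5,1]+=.01;print(proj("wrist",w(v[:3],l[[2,5]]),c))
s=arm.get_state();q=s["eef_rot"];G=R.from_quat(np.r_[q[1:],q[0]])
print(proj("wrist",G.apply([[.0095,.011,0],[.0095,-.011,0],[-.0095,-.011,0]])+s["tcp_pos"],c))
```

```text
[0.52694486 0.37716522 0.43606909 0.01056329] [[-2.1, -1.5], [0.8, -2.5], [1.7, 0.1], [-0.6, 1.9], [0.6, 2.0], [0.5, -0.6], [0.3, -2.3], [2.1, 0.1], [-1.2, 1.1], [-1.9, -1.3], [0.4, -1.4], [-0.1, 1.1], [-0.0, 0.0], [-0.0, 0.0]]
[0.51438337 0.2278902  0.05      ] (array([ 0.00100403, -0.0003131 ,  0.00104166]), array([-0.31255036, -0.09912814,  0.06863   ]))
[[299.03900121 229.67935935]
 [314.23634349 247.89584323]]
[0.5272129  0.37828151 0.43725703 0.01114477] [[-2.8, -1.6], [-0.0, -2.7], [1.0, -0.2], [-1.3, 1.8], [-0.1, 1.8], [-0.4, -1.2], [0.3, -2.6], [2.2, -0.3], [-0.9, 0.7], [-1.8, -1.6], [0.6, -1.7], [0.4, 0.6], [-3.1, 3.6], [-2.0, 1.1]]
[0.51535552 0.2292379  0.05      ] (array([ 0.00100422, -0.0003125 , -0.0103023 ]), array([-0.28552343, -0.05077785,  0.06863597]))
[[300.77477709 228.06592239]
 [316.47972527 246.74298731]]
[0.52814313 0.38223232 0.44125125 0.01118441] [[-5.5, -1.9], [-2.8, -3.4], [-1.5, -1.1], [-3.6, 1.3], [-2.4, 1.1], [-2.9, -2.2], [0.4, -3.7], [2.5, -1.7], [-0.2, -0.7], [-1.4, -2.6], [1.2, -2.8], [1.2, -0.9], [-4.1, 6.3], [-1.8, -0.4]]
[0.516917   0.23315947 0.05      ] (array([ 0.00100484, -0.00031049, -0.04844431]), array([-0.18903297,  0.05162423,  0.0686499 ]))
[[306.89301497 222.25596269]
 [321.22349995 242.6056373 ]]
[[336.45912716 236.47799925]
 [301.11401601 236.51483612]
 [301.80425827 263.63441646]]
```

Request:
servo_tool --steps '[[[0,0,0,-0.18,0.05,0,1],[0,0,0,-0.18,0.05,0,1],[0,0,0,-0.18,0.05,0,1],[0,0,0,-0.18,0.05,0,1],[0,0,0,-0.18,0.05,0,1]]]'

```text
time_s: 2.95
tcp_pos: [0.5146, 0.2379, 0.0521]
eef_rot: [-0.002, 0.536, 0.844, 0.001]
force: [-7.1, 12.6, 1.0]
opening: 0.019
grasp_force: 30.0
```

Request:
servo_tool --steps '[[[0,0,0,0.1,0.2,0,1],[0,0,0,0.15,0.4,0,1],[0,0,0,0.15,0.6,0,1],[0,0,0,0.15,0.8,0,1],[0,0,0,0.15,0.9,0,1],[0,0,0,0.15,1.0,0,1],[0,0,0,0.15,1.1,0,1],[0,0,0,0.15,1.1,0,1],[0,0,0,0.15,1.1,0,1]]]'

```text
time_s: 3.7
tcp_pos: [0.54, 0.25, 0.0517]
eef_rot: [-0.004, 0.537, 0.843, -0.004]
force: [-28.7, -7.1, 24.6]
opening: 0.0189
grasp_force: 30.0
```

Request:
servo_tool --steps '[[[0,0,0,0,-0.1,0,-1],[0,0,0,0,-0.1,0,-1],[0,0,0,0,-0.1,0,-1],[0,0,0,0,-0.1,0,-1],[0,0,0,0,-0.1,-1,-1],[0,0,0,0,-0.1,-2,-1],[0,0,0,0,-0.1,-3,-1],[0,0,0,0,-0.1,-4,-1],[0,0,0,0,-0.1,-4.5,-1],[0,0,0,0,-0.1,-4.5,-1],[0,0,0,0,-0.1,-4.5,-1],[0,0,0,0,-0.1,-4.5,-1]]]'

```text
time_s: 4.7
tcp_pos: [0.5418, 0.2498, 0.186]
eef_rot: [-0.0, 0.537, 0.843, -0.001]
force: [-0.3, -0.4, 0.4]
opening: 0.0854
grasp_force: 0.0
```

Run:
```python
from h import *
import cv2
v=[.527,.381,.437]
P=w(v,[-.115,0,.18])[0]
print(arm.get_state()["tcp_pos"],rel(P,v[2]+np.pi/2),rel(P,v[2]-np.pi/2))
```

```text
[0.54183189 0.24976259 0.18598013] (array([-1.10814686e-02, -6.82352713e-03, -1.50108721e+01]), array([ 4.17000823, -2.43435571,  0.20105645])) (array([-6.82140433e-03,  1.10780211e-02,  1.49891238e+01]), array([ 4.17000823, -2.43435571,  0.20105645]))
```

Request:
servo_tool --steps '[[[0,0,-1.2,0.5,-0.3,0,-1],[0,0,-2.4,1,-0.6,0,-1],[0,0,-3.6,1.5,-0.9,0,-1],[0,0,-4.8,2,-1.2,0,-1],[0,0,-6,2.5,-1.5,0,-1],[0,0,-7.2,3,-1.8,0,-1],[0,0,-8.4,3.5,-2.1,0,-1],[0,0,-9.5,4.17,-2.43,0,-1],[0,0,-10.6,4.17,-2.43,0,-1],[0,0,-11.7,4.17,-2.43,0,-1],[0,0,-12.8,4.17,-2.43,0,-1],[0,0,-13.9,4.17,-2.43,0,-1]]]'

```text
time_s: 5.7
tcp_pos: [0.4225, 0.3322, 0.1855]
eef_rot: [-0.001, -0.163, 0.987, -0.001]
force: [-0.2, 1.0, 0.6]
opening: 0.087
grasp_force: 0.0
```

Request:
servo_tool --steps '[[[0,0,-1.1,0,0,0,-1],[0,0,-1.1,0,0,0,-1],[0,0,-1.1,0,0,0,-1],[0,0,-1.1,0,0,0,-1],[0,0,-1.1,0,0,0,-1],[0,0,-1.1,0,0,0,-1]]]'

```text
time_s: 6.2
tcp_pos: [0.423, 0.3326, 0.1869]
eef_rot: [-0.0, -0.215, 0.977, -0.0]
force: [0.2, 0.3, 0.1]
opening: 0.0868
grasp_force: 0.0
```

Run:
```python
from h import *
import cv2
c=cams.calibration("wrist");v=[.527,.381,.437];s=arm.get_state()
im=cams.snapshot("wrist");im2=cams.snapshot("side")
print(s["tcp_pos"],abs(s["joint_velocities"]).max(),proj("wrist",w(v,[[-.115,.013,.098],[-.115,-.013,.098],[-.08,.089,.093],[-.08,-.089,.093]]),c).round())
print(rel(w(v,[-.115,0,.07])[0],v[2]+np.pi/2))
cv2.imwrite("pics/w3.png",np.vstack([im,cv2.resize(im2[140:240,280:440],(640,400))])[:,:,::-1][::,::][:600*2]) if 0 else None
a=cv2.resize(im2[150:230,280:400],(600,400),interpolation=cv2.INTER_CUBIC)
cv2.imwrite("pics/w3.png",im[:,:,::-1]);cv2.imwrite("pics/s3.png",a[:,:,::-1])
```

```text
[0.42303864 0.33262484 0.18689973] 0.009801121236737771 [[335. 202.]
 [307. 202.]
 [412. 234.]
 [230. 235.]]
(array([ 0.00068864,  0.00015161, -0.01764174]), array([ 0.01346961, -0.00805564,  3.90209166]))
```

View pics/w3.png

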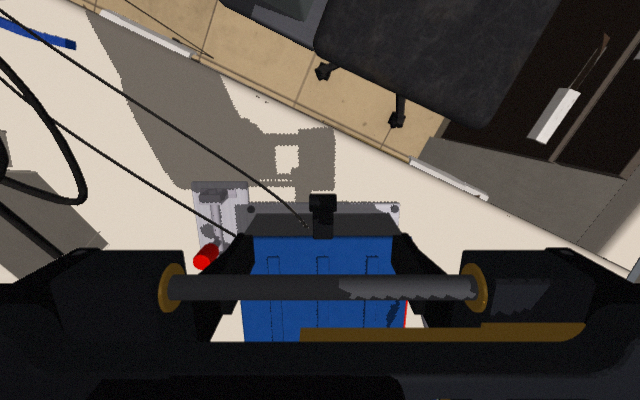

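View pics/s3.png

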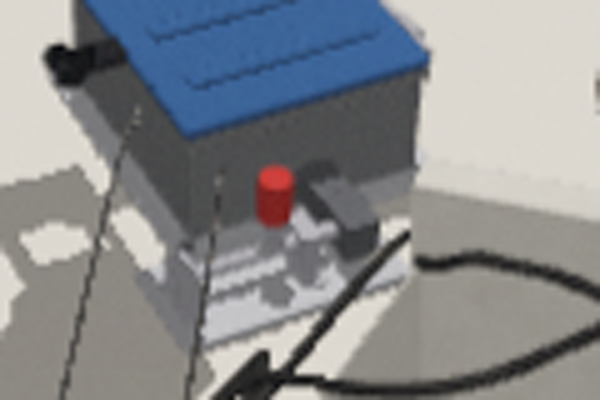

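The pull is centred at (322,203) in the wrist view, within 2 px of the prediction. The side view shows the knob (275,196 in the crop) pushed back up to the keeper. Now I lower and grip the pull.

Request:
servo_tool --steps '[[[0,0,0,0,0,1,-1],[0,0,0,0,0,2,-1],[0,0,0,0,0.03,3,-1],[0,0,0,0,0.03,3.6,-1],[0,0,0,0,0.03,3.9,-1],[0,0,0,0,0.03,3.9,0.3],[0,0,0,0,0.03,3.9,0.3],[0,0,0,0,0.03,3.9,1],[0,0,0,0,0.03,3.9,1],[0,0,0,0,0.03,3.9,1],[0,0,0,0,0.03,3.9,1],[0,0,0,0,0.03,3.9,1]]]'

```text
time_s: 7.3
tcp_pos: [0.4229, 0.3337, 0.0706]
eef_rot: [0.0, -0.216, 0.976, 0.0]
force: [0.7, 0.1, 0.2]
opening: 0.0483
grasp_force: 0.0
```

Request:
servo_tool --steps '[[[0,0,0,0,0,0,1],[0,0,0,0,0,0,1],[0,0,0,0,0,0,1],[0,0,0,0,0,0,1]]]'

```text
time_s: 7.63
tcp_pos: [0.423, 0.3328, 0.0701]
eef_rot: [-0.0, -0.216, 0.976, -0.0]
force: [0.9, -4.7, 1.1]
opening: 0.0255
grasp_force: 30.0
```

Run:
```python
from h import *
s=arm.get_state();print(s["opening"],s["grasp_force"],s["force"],s["tcp_pos"])
v=[.527,.379,.437]
for b in(.03,.035,.04):print(b,proj("side",w(v,[[-.085+b,-.13,.065],[-.08,-.089,.093]])))
print("seen knob",np.array([275,196])/5+[280,150],"corner",np.array([188,136])/5+[280,150])
for d in range(5,55,5):
    a=np.radians(d);print(d,(.195*(1-np.cos(a))/-.03).round(2),(-.195*np.sin(a)/.03).round(2))
```

```text
0.025459162494296302 29.998791301622987 [ 0.89749237 -4.69178465  1.14444529] [0.42303368 0.33282224 0.07008892]
0.03 [[331.91988094 190.82231207]
 [317.27893473 176.88425788]]
0.035 [[333.53611463 190.30158236]
 [317.27893473 176.88425788]]
0.04 [[335.14797242 189.78226251]
 [317.27893473 176.88425788]]
seen knob [335.  189.2] corner [317.6 177.2]
5 -0.02 -0.57
10 -0.1 -1.13
15 -0.22 -1.68
20 -0.39 -2.22
25 -0.61 -2.75
30 -0.87 -3.25
35 -1.18 -3.73
40 -1.52 -4.18
45 -1.9 -4.6
50 -2.32 -4.98
```

Request:
servo_tool --steps '[[[0,0,0,0,0,-0.25,1],[0,0,0,-0.02,0,-0.57,1],[0,0,0,-0.1,0,-1.13,1],[0,0,0,-0.22,0,-1.68,1],[0,0,0,-0.39,0,-2.22,1],[0,0,0,-0.61,0,-2.75,1],[0,0,0,-0.87,0,-3.25,1],[0,0,0,-1.18,0,-3.73,1],[0,0,0,-1.52,0,-4.18,1],[0,0,0,-1.9,0,-4.6,1],[0,0,0,-2.1,0,-4.8,1],[0,0,0,-2.32,0,-4.98,1]]]'

```text
time_s: 8.63
tcp_pos: [0.4856, 0.362, 0.2205]
eef_rot: [-0.001, -0.216, 0.976, -0.001]
force: [-4.2, -6.5, 2.4]
opening: 0.0254
grasp_force: 30.0
```

Request:
servo_tool --steps '[[[0,0,0,0,0,0,1],[0,0,0,0,0,0,1],[0,0,0,0,0,0,1],[0,0,0,0,0,0,1],[0,0,0,0,0,0,1],[0,0,0,0,0,0,1]]]'

```text
time_s: 9.13
tcp_pos: [0.4851, 0.3618, 0.2199]
eef_rot: [-0.001, -0.216, 0.976, -0.001]
force: [-3.2, -5.6, 3.5]
opening: 0.0256
grasp_force: 30.0
```

Run:
```python
from h import *
import cv2
s=arm.get_state();print(s["opening"],s["grasp_force"],s["force"],s["tcp_pos"],abs(s["joint_velocities"]).max())
d=s["tcp_pos"]-[.42303,.3328,.0701];print(np.hypot(*d[:2]),d[2],np.degrees(np.arctan2(d[2],.195-np.hypot(*d[:2]))))
im=cams.snapshot("side")[90:240,260:420]
cv2.imwrite("pics/s4.png",cv2.resize(im,(640,600),interpolation=cv2.INTER_CUBIC)[:,:,::-1])
```

```text
0.02555748369454802 30.00169093720615 [-3.24328799 -5.64443567  3.4735867 ] [0.48514058 0.36178178 0.21992855] 0.0022901873732622613
0.0685395318432856 0.14982855491200323 49.83448010943985
```

View pics/s4.png

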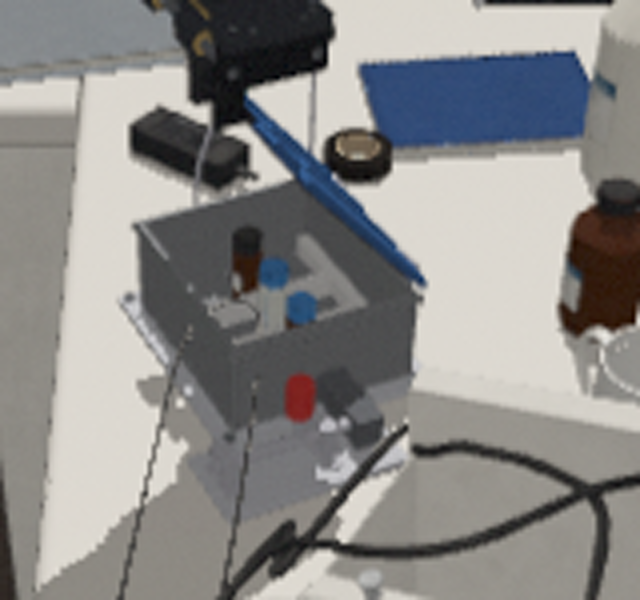

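The lid is held open by the pull at about 50° (edge from (245,100) to (420,285) in the crop). The bolt knob is still at the keeper (300,397), and the arm is at rest.

```bash
python3 -c "
from rig import arm
print(arm.hand_in())"
```

```text
the job is handed in; nothing more can be done
None
```

I handed the job in with the bolt home (about 39–40 mm by my estimate) and the gripper holding the lid steady at about 49.8°, after roughly 9 s of robot time; the other things were left alone and no verdict was returned.

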